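Park the star wheel of the tape feed unit

TASK

Park the tape feed unit: push its star wheel round with the fingers, one spoke after another and in whichever direction you like, until the spoke with the red grip points straight up, then take the hand away. Only push the spokes, gently: do not grip or squeeze them, and leave everything else on the table where it stands.

Things in the scene. Friction and masses are not known exactly. Their poses are not given: they have to be found in the camera images.
- feed_unit: Tape feed unit fixed to the table: steel base plate 240 x 200 x 12 mm, blue and cream housing (131 mm high) on its -x half, aluminium bearing post (55 mm wide, 177 mm high) carrying the star wheel on its +x side. Origin: centre of the underside, on the table. Its x axis runs along the level axle, away from the robot within 0.4 rad; z is up, y to the left.
- hub (a point): Centre of the star wheel, on the axle, 160 mm above the table, 85 mm along the unit's +x from its origin. The wheel turns in the upright plane through this point, square to the unit's x axis. No rim: five bare spokes, 72 degrees apart, on a hub 48 mm across and 30 mm thick. It clears the table by 42 mm and the post by 37 mm.
- red_tip (a point): Outer end of the red spoke, 118 mm from the axle; the line from the hub to here is where it points. All spokes have the same shape: a 12 mm steel rod, then a round-ended plastic grip 20 mm thick from 56 to 118 mm from the axle. Four grips are black, one is red. The grips are not slippery: a spoke that leans over 30 degrees towards the pushing finger may jam against it.
- star_wheel (a joint): Turn in rad. 0 or 6.28: red spoke straight up; 3.14: straight down; 1.57: level towards the unit's -y (robot's right). Starts between 2.0 and 4.28 (red below the axle). Turns both ways; stops at +-6.6. Balanced and stiff: 0.2 N m, so 2 to 4 N at a grip; it stays where it is left and does not coast.
- tape_roll: Bystander, loose: roll of brown parcel tape lying flat, 90 mm across, 40 mm high. Origin: centre of its underside.
- glue: Bystander, loose: white glue bottle with orange cap, 48 mm across, 115 mm high. Origin: centre of its underside.
- spool: Bystander, loose: white plastic spool core on a 64 mm round foot, 85 mm high. Origin: centre of its underside.
- wrench: Bystander, loose: small steel wrench lying on the table. Origin: at its middle, on the table.
- screw_tray: Bystander, loose: empty red plastic tray, 90 x 120 x 30 mm. Origin: centre of its underside.
- card_stack: Bystander, loose: small stack of white cards, 150 x 110 x 45 mm. Origin: centre of its underside.

How it is judged:
On the way, in this order (a step that is already met when the one before it is completed fails the run):
1. the wheel has been pushed round until the red spoke is above the level of the axle (angle between red_tip's own z axis and vertical below 1.3 rad).
2. the red spoke has been brought upright (angle between red_tip's own z axis and vertical below 0.12 rad), for 0.2 s.
At the end, for the whole second after the job is handed in: The red spoke points straight up to within 0.12 rad (7 degrees), the wheel is at rest, and every loose thing is within 30 mm of where it started (angle between red_tip's own z axis and vertical below 0.12 rad and velocity of joint star_wheel between -0.05 and 0.05 rad/s and distance of each of tape_roll, glue, spool, wrench, screw_tray, card_stack from where it was at the start of the episode below 0.03 m); the robot touches nothing.
It fails at once if a loose thing that should be left alone is pushed or lifted by more than 30 mm (distance of any of tape_roll, glue, spool, wrench, screw_tray, card_stack from where it was at the start of the episode above 0.03 m).
It fails at once if the fingers grip a spoke or press on the unit with more than 30 N (contact force between the fingers and feed_unit above 30 N).
It also fails if it takes over 67 s, if anything falls off the work surface, if the arm or the gripper's body presses on something with over 40 N, if the wrist force passes 120 N, or if a joint passes its speed limit or range.

ROBOT

A 7-joint arm with a two-finger parallel gripper is mounted at the origin on the work surface. World frame = base frame: x ahead of the robot, y to its left, z up, the work surface at z = 0. Lengths are in m, angles in rad, forces in N, time in s.
With the tool pointing down it reaches from about 0.35 to 0.9 m from the base axis. Payload 7.2 kg.
Tool frame: the origin (TCP) lies midway between the tips of the shut fingers; the grasp point (between the pads) lies 19 mm behind it; y points along the fingers, z is the direction in which the jaws open and shut, and the axes are right-handed (so a half turn about y gives the same grasp; the last joint's range is limited). The gripper opens to 88 mm and grips with 3 to 60 N. Pads are 20 mm wide; open, the fingers measure 115 mm over their backs; the gripper's body (75 mm by 178 mm) begins 61 mm behind the grasp point.
Start: joints at [-1.406, 0.411, -0.013, 1.596, 0.006, 1.134, -0.082], TCP at [0.144, 0.608, 0.223] pointing down, gripper open.
Joint ranges: [-2.95, 2.95], [-0.29, 1.99], [-1.47, 1.44], [0.14, 2.54], [-1.03, 4.17], [0.13, 1.85], [-2.86, 2.86]. Speed limits (rad/s): [2.39, 2.39, 3.01, 3.01, 3.14, 3.14, 3.14].

INTERFACE

Orientations are given as a rotation vector (axis times angle).
In Python, from plant import bot gives the robot as it stands.
- The arm moves only by the tool send_rows, never from a script. Its argument "steps" is a list of rows, each an object of numbers: "x", "y", "z": the shift along the tool's x, y, z in m; "turn": the turn about the tool's y in rad; "grip": the opening, from -1 (shut) to 1 (fully open). A call has exactly 8 rows; each row is the pose to reach, as a shift and turn from the pose commanded when the call began, along the tool's axes at that moment; what a row does not reach only later rows make up. A row lasts 1/10 s, in which the tool goes at most 50 mm and 8.59 degrees, less where a joint would pass 70% of its speed; a pose out of reach is approached as far as the arm can. A call with a gripper value outside its range is refused whole. The fingers move at their own pace and stop on an object; "newtons" is the grip in N (left out, the last holds). Time passes only in rows, so rows that repeat a pose let the fingers close, or fill a call up. It gives the time, the measured TCP pose, the force and the opening at its end, in the units of the state.
- bot.observe(): the state, without advancing time (a new reading comes with each control period).
- bot.get_image(name): name is "scene" or "top"; returns the picture (420x560x3 uint8, red, green, blue); there is no depth.
- bot.camera_model(name): a dict with "K" (3x3 intrinsics, pixels), "rvec" (rotation vector, rad) and "tvec" (3), from world to camera coordinates, as OpenCV has them. Camera axes: x right, y down, z forward; pixel columns grow to the right and rows downward; lengths in m; the calibration is good to about 2 mm. A picture is of the moment at which its call begins. camera_model takes no time and is no camera call.
- bot.job_done(): hands the job in, once; it reports no verdict.
The state is a dict: "time": time; "q": joint angles; "joint_velocities": joint speeds; "joint_torque": joint torques, N m; "ee_pos": TCP position; "ee_rot": TCP orientation; "ft_force": force on the tool from outside, world axes, zero at the start; "ft_torque": the same for the moment, N m; "opening": opening from 0.0 (shut) to 1.0 (fully open).
Only numpy, scipy, OpenCV 4.12 (cv2) and the standard library are available. Lean on these libraries where they do the work, as an engineer would, in place of code of your own. Each camera call takes 0.05 s, during which the arm holds its last target. There are 200 camera calls.

## Working session

There is one attempt and no reset: what is moved stays moved. The work goes in short steps, Python scripts to look and compute and a tool call to move; the robot and the scene stay as the last step left them, time stands still between calls to the robot, and variables do not carry over. Pictures are saved under pics/ and viewed, about 8 in all and at most 12, crops included, and the job is handed in when it is done.

Besides the shell and the picture viewer there is one more tool, called after "Emit:" by a JSON object that holds its "method" and its "body". send_rows: Moves the arm, as the interface text tells. Its arguments: {"type":"object","properties":{"steps":{"type":"array"},"newtons":{"type":"number"}},"required":["steps"]}

```bash
mkdir -p pics; ls
python3 - <<'E'
from plant import bot
import cv2,numpy as np
s=bot.observe();print(s)
for n in ("scene","top"):
    im=bot.get_image(n);cv2.imwrite(f"pics/{n}0.png",im[:,:,::-1])
    print(n,bot.camera_model(n))
E
```

```text
pics
{'time': 0.0, 'q': array([-1.4061894 ,  0.41189913, -0.01272348,  1.59703245,  0.00562244,
        1.13427614, -0.08218105]), 'joint_velocities': array([-1.19517859e-03,  4.25253300e-04, -1.18080874e-04,  7.56163657e-04,
       -6.61894630e-04,  2.51783067e-03, -1.90214080e-05]), 'joint_torque': array([-9.04758017e-04, -5.87961781e+01,  6.41025379e-01, -2.91071999e+01,
       -5.38686651e-02,  1.84943411e-02,  1.53833694e-04]), 'ee_pos': array([0.14412023, 0.60764809, 0.22181424]), 'ee_rot': array([-1.56464173,  0.1828055 , -0.18271692]), 'ft_force': array([ 0.34903071,  0.04480377, -0.82699067]), 'ft_torque': array([ 0.04145635,  0.04529872, -0.0213358 ]), 'opening': 1.0000963343064408}
scene {'K': array([[389.77408244,   0.        , 276.21879825],
       [  0.        , 389.77408244, 213.88909375],
       [  0.        ,   0.        ,   1.        ]]), 'rvec': array([ 1.85179899,  1.2311249 , -0.63771195]), 'tvec': array([-0.22145184, -0.14613942,  1.59232069])}
top {'K': array([[432.83884935,   0.        , 274.93485833],
       [  0.        , 432.83884935, 212.57403217],
       [  0.        ,   0.        ,   1.        ]]), 'rvec': array([ 2.12109822, -2.11272632,  0.21221775]), 'tvec': array([0.00447924, 0.57360172, 1.21323407])}
```

View pics/scene0.png

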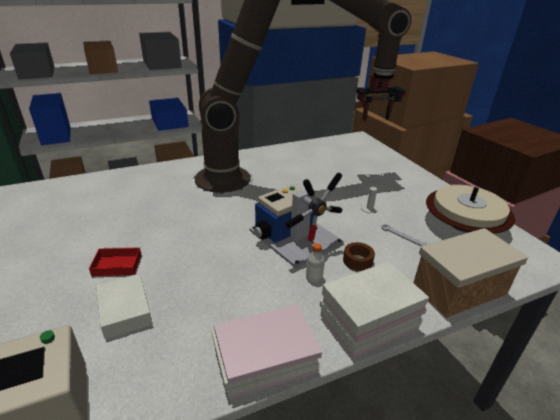

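View pics/top0.png

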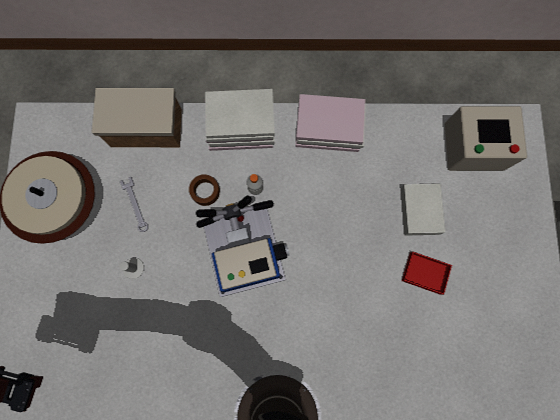

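The scene view shows the wheel hub near (319,208), with the red spoke pointing down near (312,235). The top view shows the wheel near (237,212), with the glue at (255,183) and the tape at (204,188). I'll enlarge both.

Run:
```python
import cv2,numpy as np
a=cv2.imread("pics/scene0.png")[165:265,250:385];b=cv2.imread("pics/top0.png")[165:300,180:300]
a=cv2.resize(a,None,fx=3,fy=3,interpolation=2);b=cv2.resize(b,None,fx=3,fy=3,interpolation=2)
c=np.zeros((405,405+360,3),np.uint8);c[:300,:405]=a;c[:405,405:]=b
cv2.imwrite("pics/crop0.png",c)
```

```text
(no output)
```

View pics/crop0.png

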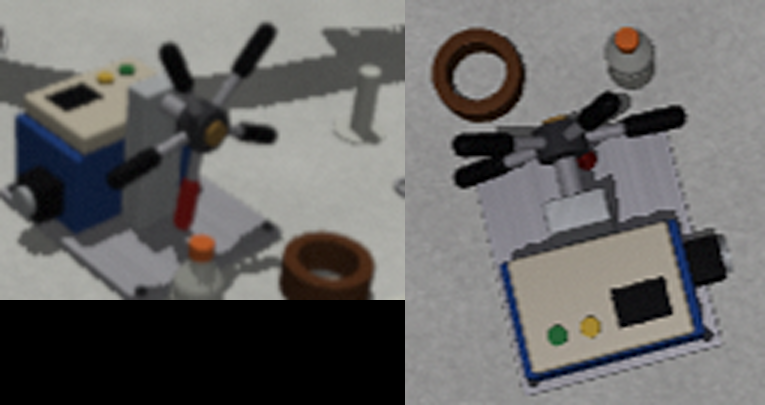

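The crop shows all five spoke tips in both views, with red pointing down at scene crop (183,225) and top crop (588,160). Next I fit the unit pose and wheel angle.

```bash
cat > fit.py <<'E'
import numpy as np,cv2
from plant import bot
from scipy.optimize import least_squares
CM={n:bot.camera_model(n) for n in("scene","top")}
def proj(n,P):
    c=CM[n];return cv2.projectPoints(np.float64(P).reshape(-1,1,3),c["rvec"],c["tvec"],c["K"],None)[0].reshape(-1,2)
def ray(n,uv,z):
    c=CM[n];R=cv2.Rodrigues(c["rvec"])[0];o=-R.T@c["tvec"]
    d=R.T@np.linalg.inv(c["K"])@np.array([uv[0],uv[1],1.]);return o+d*(z-o[2])/d[2]
def tips(p,r=114,k=range(5)):
    hx,hy,yaw,th=p;y=np.array([-np.sin(yaw),np.cos(yaw),0])
    return np.array([[hx,hy,.16]+r/1000*(np.cos(th+a)*np.array([0,0,1])-np.sin(th+a)*y) for a in np.radians(72)*np.array(list(k))])
E
cat > m1.py <<'E'
from fit import *
S=np.array([(183,225),(167,48),(269,30),(271,135),(115,182)])/3+[250,165]
T=(np.array([(588,160),(460,143),(462,178),(610,100),(682,117)])-[405,0])/3+[180,165]
from scipy.optimize import linear_sum_assignment as lsa
def match(n,pt,obs):
    q=proj(n,pt);d=np.linalg.norm(q[1:,None]-obs[None,1:],axis=2);i,j=lsa(d)
    return np.r_[q[0]-obs[0],(q[1:][i]-obs[1:][j]).ravel()]
best=None
for th in np.arange(2,4.3,.2):
  for yaw in(-.3,0,.3):
    h=ray("top",(236,211),.16)
    r=least_squares(lambda p:np.r_[match("scene",tips(p),S),match("top",tips(p),T)],[h[0],h[1],yaw,th])
    if best is None or r.cost<best.cost:best=r
print(best.x,best.cost,np.round(best.fun.reshape(-1,2),1).tolist())
p=best.x;x=np.array([np.cos(p[2]),np.sin(p[2])]);print("origin",p[:2]-.085*x)
for n,uv,z in(("glue",(180+222/3,165+42/3),.115),("tape",(180+73/3,165+75/3),.04),("spool",(133,265),.06)):print(n,ray("top",uv,z))
E
python3 m1.py
```

```text
[0.55569247 0.12407793 0.25657988 2.99887433] 6.317914552586748 [[-1.1, -0.1], [-0.6, -0.0], [-0.4, -1.1], [-0.4, -0.0], [-1.9, -0.3], [-0.5, -0.6], [-1.4, -0.4], [-1.0, -0.1], [0.0, -0.4], [-0.5, -1.2]]
origin [0.47347506 0.10250715]
glue [0.65909824 0.06667143 0.115     ]
tape [0.64547308 0.21933504 0.04      ]
spool [0.41852499 0.41183855 0.06      ]
```

```bash
cat > plan.py <<'E'
from fit import *
from scipy.spatial.transform import Rotation as Ro
P=np.array([0.5557,0.1241,0.2566,2.9989])
def U(left,up,fwd=0,p=P):
    c,s=np.cos(p[2]),np.sin(p[2]);return np.array([p[0]+fwd*c-left*s,p[1]+fwd*s+left*c,.16+up])
def arc(phi,r=.1):
    f=np.radians(phi);return U(r*np.sin(f)-.01*np.cos(f)-.01,r*np.cos(f)+.01*np.sin(f))
def state():
    s=bot.observe();R=Ro.from_rotvec(s["ee_rot"]).as_matrix();return s,np.array(s["ee_pos"]),R
E
python3 - <<'E'
from plan import *
s,p,R=state();print(R.round(3))
z=R[:,2];print("yaw of tool z",np.arctan2(z[1],z[0]),"x",np.arctan2(R[1,0],R[0,0]))
for n,t in(("up",p+[0,0,.14]),("above",U(-.02,.2)),("start45",arc(40))):print(n,t.round(3),"tool shift",(R.T@(t-p)).round(3))
E
```

```text
[[ 0.973 -0.     0.231]
 [-0.231 -0.001  0.973]
 [ 0.    -1.    -0.001]]
yaw of tool z 1.3379506408611896 x -0.2328455170233873
up [0.144 0.608 0.362] tool shift [ 0.   -0.14 -0.  ]
above [0.561 0.105 0.36 ] tool shift [ 0.521 -0.137 -0.393]
start45 [0.544 0.169 0.243] tool shift [ 0.49  -0.021 -0.334]
```

Emit:
{"method": "send_rows", "body": {"steps": [{"x": 0,"y": -0.05,"z": 0,"turn": 0,"grip": -1},{"x": 0,"y": -0.1,"z": 0,"turn": 0,"grip": -1},{"x": 0.02,"y": -0.138,"z": -0.015,"turn": 0.1,"grip": -1},{"x": 0.056,"y": -0.138,"z": -0.042,"turn": 0.2,"grip": -1},{"x": 0.092,"y": -0.138,"z": -0.07,"turn": 0.3,"grip": -1},{"x": 0.13,"y": -0.138,"z": -0.098,"turn": 0.4,"grip": -1},{"x": 0.168,"y": -0.138,"z": -0.127,"turn": 0.5,"grip": -1},{"x": 0.206,"y": -0.138,"z": -0.156,"turn": 0.6,"grip": -1}], "newtons": 10}}

```text
time: 0.9
ee_pos: [0.3095, 0.407, 0.3605]
ee_rot: [-1.47, 0.654, -0.654]
ft_force: [0.7, 0.8, -0.3]
opening: 0.314
```

```bash
cat > where.py <<'E'
from plan import *
s,p,R=state();print(s["time"],p.round(3),s["q"].round(2),s["ft_force"].round(2),s["opening"].round(2))
a=np.arctan2(R[1,2],R[0,2]);print("turn",(a-P[2]).round(3), "ydown",R[:,1].round(3))
print("above",(R.T@(U(-.01,.18)-p)).round(3))
E
python3 where.py
```

```text
Traceback (most recent call last):
  File "where.py", line 2, in <module>
    s,p,R=state();print(s["time"],p.round(3),s["q"].round(2),s["ft_force"].round(2),s["opening"].round(2))
                                                                                    ^^^^^^^^^^^^^^^^^^
AttributeError: 'float' object has no attribute 'round'
```

```bash
sed -i 's/,s\["opening"\].round(2)/,round(s["opening"],2)/' where.py; python3 where.py
```

```text
0.9 [0.309 0.407 0.36 ] [-1.19  0.12  0.19  1.67 -0.02  1.36 -0.26] [ 0.67  0.82 -0.33] 0.31
turn 0.477 ydown [-0. -0. -1.]
above [ 0.384  0.02  -0.011]
```

Emit:
{"method": "send_rows", "body": {"steps": [{"x": 0.045,"y": 0,"z": 0,"turn": 0.08,"grip": -1},{"x": 0.09,"y": 0,"z": 0,"turn": 0.16,"grip": -1},{"x": 0.135,"y": 0,"z": 0,"turn": 0.24,"grip": -1},{"x": 0.18,"y": 0,"z": 0,"turn": 0.32,"grip": -1},{"x": 0.225,"y": 0,"z": -0.003,"turn": 0.4,"grip": -1},{"x": 0.27,"y": 0,"z": -0.006,"turn": 0.477,"grip": -1},{"x": 0.315,"y": 0,"z": -0.01,"turn": 0.477,"grip": -1},{"x": 0.345,"y": 0,"z": -0.011,"turn": 0.477,"grip": -1}]}}

```text
time: 1.7
ee_pos: [0.5339, 0.1427, 0.3606]
ee_rot: [-1.321, 1.017, -1.018]
ft_force: [1.0, 0.6, 0.7]
opening: 0.006
```

```bash
cat >> where.py <<'E'
for f in (28,40,50,60,70,80,85):print(f,(R.T@(arc(f)-p)).round(3))
E
python3 where.py
python3 - <<'E'
from plant import bot
import cv2,numpy as np
a=bot.get_image("scene")[100:265,230:400,::-1];b=bot.get_image("top")[130:270,170:310,::-1]
c=np.zeros((420,800,3),np.uint8);a=cv2.resize(a,(412,400));c[:400,:412]=a[:400,:412];c[:380,415:795]=cv2.resize(b,(380,380));cv2.imwrite("pics/c1.png",c)
E
```

```text
1.7 [0.534 0.143 0.361] [-0.77  0.2   0.51  1.59 -0.1   1.37  0.01] [0.97 0.63 0.73] 0.01
turn 0.001 ydown [ 0.    -0.001 -1.   ]
above [0.034 0.021 0.016]
28 [-0.005  0.108  0.016]
40 [-0.023  0.118  0.016]
50 [-0.037  0.129  0.016]
60 [-0.048  0.142  0.016]
70 [-0.057  0.157  0.016]
80 [-0.063  0.173  0.016]
85 [-0.065  0.182  0.016]
```

View pics/c1.png

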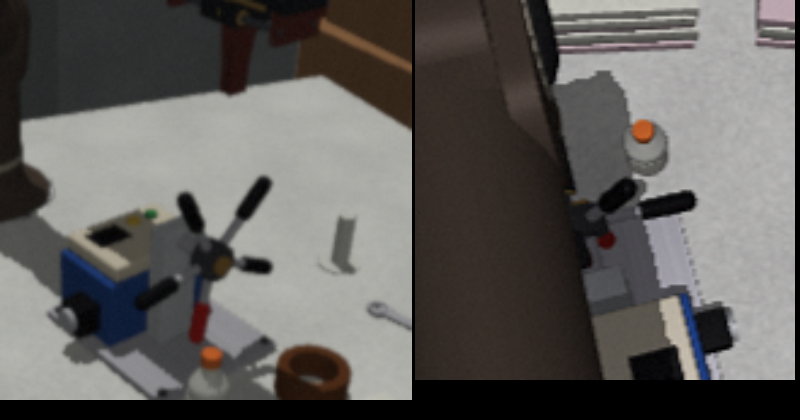

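The picture shows the shut fingers above the wheel and the wheel unmoved. I now go down between the two upper spokes and push the left one down along an arc.

Emit:
{"method": "send_rows", "body": {"steps": [{"x": -0.003,"y": 0.03,"z": 0.006,"turn": 0,"grip": -1},{"x": -0.006,"y": 0.06,"z": 0.012,"turn": 0,"grip": -1},{"x": -0.01,"y": 0.085,"z": 0.016,"turn": 0,"grip": -1},{"x": -0.013,"y": 0.1,"z": 0.016,"turn": 0,"grip": -1},{"x": -0.018,"y": 0.112,"z": 0.016,"turn": 0,"grip": -1},{"x": -0.023,"y": 0.118,"z": 0.016,"turn": 0,"grip": -1},{"x": -0.03,"y": 0.123,"z": 0.016,"turn": 0,"grip": -1},{"x": -0.037,"y": 0.129,"z": 0.016,"turn": 0,"grip": -1}]}}

```text
time: 2.6
ee_pos: [0.5387, 0.1862, 0.232]
ee_rot: [-1.321, 1.014, -1.016]
ft_force: [0.2, -2.7, 1.0]
opening: 0.004
```

```bash
python3 where.py
```

```text
2.6 [0.539 0.186 0.232] [-0.79  0.32  0.47  1.75 -0.16  1.11 -0.  ] [ 0.19 -2.66  1.01] 0.0
turn 0.004 ydown [ 0.001 -0.    -1.   ]
above [ 0.074 -0.108  0.   ]
28 [ 0.036 -0.021  0.001]
40 [ 0.018 -0.011  0.001]
50 [0.004 0.    0.001]
60 [-0.007  0.013  0.001]
70 [-0.016  0.028  0.001]
80 [-0.022  0.045  0.001]
85 [-0.024  0.053  0.001]
```

Emit:
{"method": "send_rows", "body": {"steps": [{"x": -0.002,"y": 0.006,"z": 0,"turn": 0,"grip": -1},{"x": -0.007,"y": 0.013,"z": 0,"turn": 0,"grip": -1},{"x": -0.012,"y": 0.02,"z": 0,"turn": 0,"grip": -1},{"x": -0.016,"y": 0.028,"z": 0,"turn": 0,"grip": -1},{"x": -0.019,"y": 0.036,"z": 0,"turn": 0,"grip": -1},{"x": -0.022,"y": 0.045,"z": 0,"turn": 0,"grip": -1},{"x": -0.024,"y": 0.053,"z": 0,"turn": 0,"grip": -1},{"x": -0.024,"y": 0.053,"z": 0,"turn": 0,"grip": -1}]}}

```text
time: 3.4
ee_pos: [0.5314, 0.2091, 0.177]
ee_rot: [-1.324, 1.016, -1.014]
ft_force: [0.3, 0.4, 0.7]
opening: 0.003
```

```bash
cat > measure.py <<'E'
# wheel angle from the dark/red grips in the scene image: maximise grip-colour score over theta
from plan import *
def theta(name):
    im=bot.get_image("scene");cv2.imwrite(f"pics/{name}.png",im[:,:,::-1]);f=im.astype(float)
    red=(f[...,0]>90)&(f[...,1]<50)&(f[...,2]<60);dark=f.max(2)<55
    red=cv2.GaussianBlur(red.astype(float),(0,0),.7);dark=cv2.GaussianBlur(dark.astype(float),(0,0),.7)
    r=np.arange(62,114,4.)
    def sc(t,k,m):
        q=np.concatenate([tips([*P[:3],t],x,[k]) for x in r]);uv=np.round(proj("scene",q)).astype(int);return m[uv[:,1],uv[:,0]].mean()
    ts=np.radians(np.arange(-180,180,1.))
    S=np.array([[3*sc(t,0,red)]+[sc(t,k,dark) for k in range(1,5)] for t in ts]);T=S.sum(1);i=T.argmax()
    print("theta deg",np.degrees(ts[i]).round(),"scores",S[i].round(2),"near-best",np.degrees(ts[T>T[i]*.95]).round())
    c=cv2.resize(im[130:250,250:390,::-1],None,fx=4,fy=4,interpolation=2);cv2.imwrite(f"pics/{name}c.png",c)
if __name__=="__main__":
    import sys;theta(sys.argv[1])
E
python3 where.py; python3 measure.py s1
```

```text
3.4 [0.531 0.209 0.177] [-0.8   0.38  0.45  1.8  -0.19  1.   -0.02] [0.29 0.42 0.69] 0.0
turn 0.005 ydown [-0.002 -0.001 -1.   ]
above [ 0.099 -0.163  0.001]
28 [ 0.06  -0.076  0.001]
40 [ 0.042 -0.066  0.002]
50 [ 0.028 -0.055  0.002]
60 [ 0.017 -0.042  0.002]
70 [ 0.008 -0.027  0.002]
80 [ 0.002 -0.01   0.002]
85 [-0.    -0.002  0.002]
theta deg 128.0 scores [2.97 0.98 0.93 1.   1.  ] near-best [126. 127. 128. 129. 130. 131. 132.]
```

View pics/s1c.png

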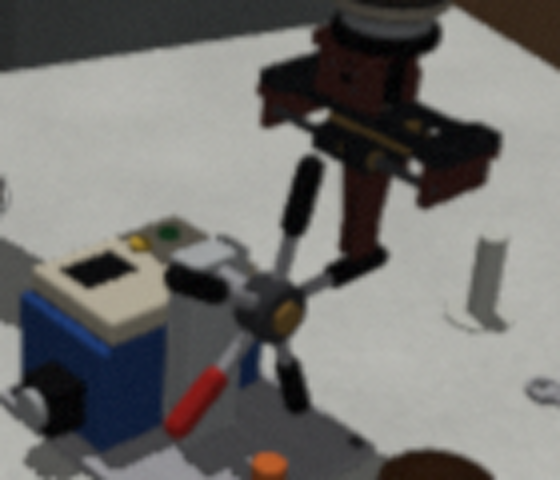

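The fit gives theta ≈128°, and the picture agrees: red at lower left, the pushed spoke about level at right, and the next spoke about 15° past upright. Now I lift over it and push that one.

Emit:
{"method": "send_rows", "body": {"steps": [{"x": 0,"y": -0.045,"z": 0.002,"turn": 0,"grip": -1},{"x": 0,"y": -0.09,"z": 0.002,"turn": 0,"grip": -1},{"x": 0.005,"y": -0.133,"z": 0.002,"turn": 0,"grip": -1},{"x": 0.05,"y": -0.135,"z": 0.002,"turn": 0,"grip": -1},{"x": 0.095,"y": -0.135,"z": 0.002,"turn": 0,"grip": -1},{"x": 0.109,"y": -0.125,"z": 0.002,"turn": 0,"grip": -1},{"x": 0.109,"y": -0.1,"z": 0.002,"turn": 0,"grip": -1},{"x": 0.109,"y": -0.085,"z": 0.002,"turn": 0,"grip": -1}]}}

```text
time: 4.25
ee_pos: [0.5619, 0.1028, 0.2624]
ee_rot: [-1.322, 1.017, -1.016]
ft_force: [-0.5, 0.7, -0.9]
opening: 0.006
```

```bash
sed -i 's/(28,40/(10,20,30,40/' where.py; python3 where.py
```

```text
4.25 [0.562 0.103 0.262] [-0.67  0.31  0.52  1.7  -0.16  1.18  0.15] [-0.51  0.68 -0.87] 0.01
turn 0.002 ydown [-0.001 -0.001 -1.   ]
above [-0.012 -0.078 -0.001]
10 [-0.02   0.002 -0.001]
20 [-0.037  0.005 -0.   ]
30 [-0.053  0.011 -0.   ]
40 [-0.069  0.019 -0.   ]
50 [-0.082  0.03  -0.   ]
60 [-0.094  0.044 -0.   ]
70 [-0.103  0.059 -0.   ]
80 [-0.109  0.075 -0.   ]
85 [-0.111  0.084 -0.   ]
```

Emit:
{"method": "send_rows", "body": {"steps": [{"x": -0.012,"y": 0.001,"z": 0,"turn": 0,"grip": -1},{"x": -0.02,"y": 0.002,"z": 0,"turn": 0,"grip": -1},{"x": -0.028,"y": 0.003,"z": 0,"turn": 0,"grip": -1},{"x": -0.037,"y": 0.005,"z": 0,"turn": 0,"grip": -1},{"x": -0.045,"y": 0.008,"z": 0,"turn": 0,"grip": -1},{"x": -0.053,"y": 0.011,"z": 0,"turn": 0,"grip": -1},{"x": -0.061,"y": 0.015,"z": 0,"turn": 0,"grip": -1},{"x": -0.069,"y": 0.019,"z": 0,"turn": 0,"grip": -1}]}}

```text
time: 5.05
ee_pos: [0.5447, 0.1718, 0.2445]
ee_rot: [-1.321, 1.014, -1.015]
ft_force: [1.7, -1.7, 0.9]
opening: 0.005
```

Emit:
{"method": "send_rows", "body": {"steps": [{"x": -0.007,"y": 0.005,"z": 0,"turn": 0,"grip": -1},{"x": -0.013,"y": 0.011,"z": 0,"turn": 0,"grip": -1},{"x": -0.019,"y": 0.018,"z": 0,"turn": 0,"grip": -1},{"x": -0.025,"y": 0.025,"z": 0,"turn": 0,"grip": -1},{"x": -0.03,"y": 0.032,"z": 0,"turn": 0,"grip": -1},{"x": -0.034,"y": 0.04,"z": 0,"turn": 0,"grip": -1},{"x": -0.038,"y": 0.049,"z": 0,"turn": 0,"grip": -1},{"x": -0.04,"y": 0.056,"z": 0,"turn": 0,"grip": -1}]}}

```text
time: 5.85
ee_pos: [0.5341, 0.2103, 0.1877]
ee_rot: [-1.322, 1.015, -1.014]
ft_force: [0.8, 1.0, 2.2]
opening: 0.008
```

```bash
python3 where.py; python3 measure.py s2
```

```text
5.85 [0.534 0.21  0.188] [-0.81  0.38  0.46  1.79 -0.19  1.02 -0.02] [0.8  0.98 2.18] 0.01
turn 0.005 ydown [-0.  0. -1.]
above [ 0.099 -0.152 -0.001]
10 [ 0.091 -0.073 -0.001]
20 [ 0.074 -0.07  -0.001]
30 [ 0.058 -0.064 -0.001]
40 [ 0.042 -0.055 -0.001]
50 [ 0.029 -0.044 -0.001]
60 [ 0.017 -0.031 -0.001]
70 [ 0.008 -0.016 -0.001]
80 [ 0.002  0.    -0.001]
85 [ 0.     0.009 -0.001]
theta deg 61.0 scores [2.71 0.99 0.91 0.9  0.99] near-best [61. 62.]
```

Theta is about 61°, so one more spoke gets it home. I lift over again.

Emit:
{"method": "send_rows", "body": {"steps": [{"x": 0,"y": -0.045,"z": 0,"turn": 0,"grip": -1},{"x": 0,"y": -0.09,"z": 0,"turn": 0,"grip": -1},{"x": 0.005,"y": -0.122,"z": 0,"turn": 0,"grip": -1},{"x": 0.05,"y": -0.124,"z": 0,"turn": 0,"grip": -1},{"x": 0.095,"y": -0.124,"z": 0,"turn": 0,"grip": -1},{"x": 0.111,"y": -0.115,"z": 0,"turn": 0,"grip": -1},{"x": 0.111,"y": -0.09,"z": 0,"turn": 0,"grip": -1},{"x": 0.111,"y": -0.073,"z": 0,"turn": 0,"grip": -1}]}}

```text
time: 6.7
ee_pos: [0.5624, 0.1014, 0.2602]
ee_rot: [-1.322, 1.017, -1.016]
ft_force: [0.5, 0.0, -1.1]
opening: 0.0
```

```bash
python3 where.py|grep -v above
```

```text
6.7 [0.562 0.101 0.26 ] [-0.68  0.31  0.53  1.71 -0.17  1.17  0.16] [ 0.49  0.02 -1.13] 0.0
turn 0.002 ydown [-0.001 -0.    -1.   ]
10 [-0.021  0.    -0.001]
20 [-0.039  0.003 -0.001]
30 [-0.055  0.009 -0.001]
40 [-0.07   0.017 -0.001]
50 [-0.084  0.028 -0.   ]
60 [-0.095  0.042 -0.   ]
70 [-0.104  0.057 -0.   ]
80 [-0.11   0.073 -0.   ]
85 [-0.112  0.082 -0.   ]
```

Emit:
{"method": "send_rows", "body": {"steps": [{"x": -0.012,"y": 0,"z": 0,"turn": 0,"grip": -1},{"x": -0.021,"y": 0,"z": 0,"turn": 0,"grip": -1},{"x": -0.03,"y": 0.001,"z": 0,"turn": 0,"grip": -1},{"x": -0.039,"y": 0.003,"z": 0,"turn": 0,"grip": -1},{"x": -0.047,"y": 0.006,"z": 0,"turn": 0,"grip": -1},{"x": -0.055,"y": 0.009,"z": 0,"turn": 0,"grip": -1},{"x": -0.063,"y": 0.013,"z": 0,"turn": 0,"grip": -1},{"x": -0.07,"y": 0.017,"z": 0,"turn": 0,"grip": -1}]}}

```text
time: 7.5
ee_pos: [0.5449, 0.1712, 0.2446]
ee_rot: [-1.321, 1.014, -1.014]
ft_force: [0.4, -0.8, 1.6]
opening: 0.003
```

Emit:
{"method": "send_rows", "body": {"steps": [{"x": -0.007,"y": 0.005,"z": 0,"turn": 0,"grip": -1},{"x": -0.014,"y": 0.011,"z": 0,"turn": 0,"grip": -1},{"x": -0.02,"y": 0.018,"z": 0,"turn": 0,"grip": -1},{"x": -0.025,"y": 0.025,"z": 0,"turn": 0,"grip": -1},{"x": -0.029,"y": 0.031,"z": 0,"turn": 0,"grip": -1},{"x": -0.031,"y": 0.035,"z": 0,"turn": 0,"grip": -1},{"x": -0.031,"y": 0.035,"z": 0,"turn": 0,"grip": -1},{"x": -0.031,"y": 0.035,"z": 0,"turn": 0,"grip": -1}]}}

```text
time: 8.3
ee_pos: [0.5366, 0.1998, 0.2093]
ee_rot: [-1.322, 1.015, -1.015]
ft_force: [-1.1, -0.0, -0.3]
opening: 0.006
```

```bash
python3 where.py; python3 measure.py s3
```

```text
8.3 [0.537 0.2   0.209] [-0.81  0.35  0.48  1.77 -0.18  1.07 -0.  ] [-1.07 -0.01 -0.31] 0.01
turn 0.004 ydown [-0.001 -0.001 -1.   ]
above [ 0.088 -0.131 -0.001]
10 [ 0.081 -0.051 -0.001]
20 [ 0.063 -0.048 -0.001]
30 [ 0.047 -0.042 -0.001]
40 [ 0.031 -0.034 -0.001]
50 [ 0.018 -0.023 -0.001]
60 [ 0.006 -0.009 -0.001]
70 [-0.003  0.006 -0.001]
80 [-0.009  0.022 -0.001]
85 [-0.011  0.031 -0.001]
theta deg 3.0 scores [0.4  1.   0.99 0.94 0.98] near-best [2. 3. 4. 5. 6. 7.]
```

View pics/s3c.png

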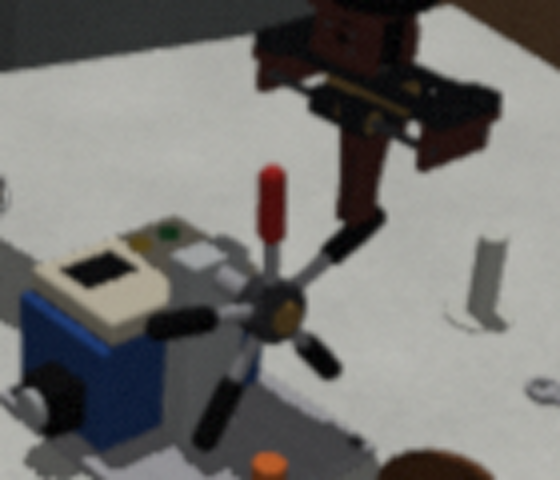

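Red is nearly upright, at crop (272,170) over the hub at (272,308), about 3° short. I nudge it 5 mm further, then re-measure with a looser red mask.

Emit:
{"method": "send_rows", "body": {"steps": [{"x": -0.001,"y": 0.002,"z": 0,"turn": 0,"grip": -1},{"x": -0.002,"y": 0.004,"z": 0,"turn": 0,"grip": -1},{"x": -0.002,"y": 0.005,"z": 0,"turn": 0,"grip": -1},{"x": -0.002,"y": 0.005,"z": 0,"turn": 0,"grip": -1},{"x": -0.002,"y": 0.005,"z": 0,"turn": 0,"grip": -1},{"x": -0.002,"y": 0.005,"z": 0,"turn": 0,"grip": -1},{"x": -0.002,"y": 0.005,"z": 0,"turn": 0,"grip": -1},{"x": -0.002,"y": 0.005,"z": 0,"turn": 0,"grip": -1}]}}

```text
time: 9.15
ee_pos: [0.5364, 0.2021, 0.2047]
ee_rot: [-1.321, 1.015, -1.015]
ft_force: [1.0, 0.2, 1.0]
opening: 0.001
```

```bash
sed -i 's/red=(f\[...,0\]>90).*dark=/red=(f[...,0]>80)\&(f[...,0]>2.2*f[...,1]);dark=/' measure.py; python3 measure.py s4
python3 - <<'E'
from plan import *
im=cv2.imread("pics/s4.png")[:,:,::-1].astype(float)
m=(im[...,0]>80)&(im[...,0]>2.2*im[...,1]);m[:165]=0;m[195:]=0;m[:,:308]=0;m[:,332:]=0
v,u=np.nonzero(m);print("red px centroid",u.mean(),v.mean(),len(u))
for t in(-6,-3,0,3,6):print(t,proj("scene",tips([*P[:3],np.radians(t)],87,[0])))
E
```

```text
theta deg 1.0 scores [0.46 1.   1.   0.94 0.97] near-best [0. 1. 2. 3. 4.]
red px centroid 319.0952380952381 174.0 21
-6 [[321.68563528 179.21893927]]
-3 [[320.50733344 179.56047748]]
0 [[319.31292823 179.98112966]]
3 [[318.10601914 180.48013256]]
6 [[316.89029611 181.05643741]]
```

Emit:
{"method": "send_rows", "body": {"steps": [{"x": 0,"y": -0.02,"z": 0,"turn": 0,"grip": -1},{"x": 0,"y": -0.05,"z": 0,"turn": 0,"grip": -1},{"x": -0.02,"y": -0.09,"z": 0,"turn": 0,"grip": -1},{"x": -0.05,"y": -0.12,"z": 0,"turn": 0,"grip": -1},{"x": -0.09,"y": -0.14,"z": 0,"turn": 0,"grip": -1},{"x": -0.13,"y": -0.15,"z": 0,"turn": 0,"grip": -1},{"x": -0.15,"y": -0.15,"z": 0,"turn": 0,"grip": -1},{"x": -0.15,"y": -0.15,"z": 0,"turn": 0,"grip": -1}]}}

```text
time: 10.0
ee_pos: [0.4958, 0.3501, 0.3534]
ee_rot: [-1.325, 1.012, -1.01]
ft_force: [0.1, 0.3, -0.7]
opening: 0.004
```

```bash
sed -i 's/>80)/>45)/' measure.py; python3 measure.py s5
python3 - <<'E'
from plan import *
im=cv2.imread("pics/s5.png")[:,:,::-1].astype(float)
m=(im[...,0]>45)&(im[...,0]>2.2*im[...,1]);m[:165]=0;m[195:]=0;m[:,:308]=0;m[:,332:]=0
v,u=np.nonzero(m);print("red px centroid",u.mean(),v.mean(),len(u))
im=bot.get_image("top");cv2.imwrite("pics/t5.png",im[:,:,::-1])
a=cv2.imread("pics/s5c.png")[::2,::2];c=np.zeros((420,560+a.shape[1]*1,3),np.uint8)[:, :800];c[:,:560]=im[:,:,::-1];w=800-560;a=cv2.imread("pics/s5.png")[150:250,260:380];c[:200,560:]=cv2.resize(a,(240,200));cv2.imwrite("pics/f5.png",c)
E
```

```text
theta deg 1.0 scores [2.99 1.   1.   0.97 0.94] near-best [-1.  0.  1.  2.  3.  4.  5.  6.]
red px centroid 318.3838383838384 179.9090909090909 99
```

View pics/f5.png

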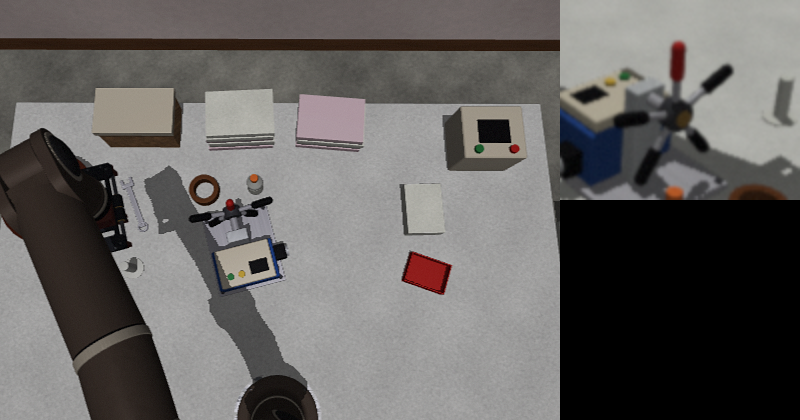

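The hand is clear, the bystanders stand where they were, and red is near upright. I refine the angle with grip centroids from both cameras.

Run:
```python
from plan import *
p0=[*P[:3],np.radians(2)];obs=[];idx=[]
for n,f in(("scene","s5"),("top","t5")):
    im=cv2.imread(f"pics/{f}.png")[:,:,::-1].astype(float)
    red=(im[...,0]>45)&(im[...,0]>2.2*im[...,1]);dark=(im.max(2)<60)&~red
    for k in range(5):
        if n=="top" and k==0: continue
        a,b=proj(n,tips(p0,62,[k]))[0],proj(n,tips(p0,112,[k]))[0]
        z=np.zeros(red.shape,np.uint8);cv2.line(z,tuple(int(round(x)) for x in a),tuple(int(round(x)) for x in b),1,7 if n=="scene" else 9)
        v,u=np.nonzero((z>0)&(red if k==0 else dark));m=proj(n,tips(p0,87,[k]))[0]
        print(n,k,len(u),np.round([u.mean()-m[0],v.mean()-m[1]],2));obs.append((u.mean(),v.mean()));idx.append((n,k))
obs=np.array(obs)
def F(p):return np.concatenate([proj(n,tips(p,87,[k]))[0]-o for (n,k),o in zip(idx,obs)])
r=least_squares(F,p0,loss="soft_l1");print(r.x,np.degrees(r.x[3]),r.fun.reshape(-1,2).round(1).tolist())
```

```text
scene 0 99 [-0.13 -0.4 ]
scene 1 140 [0.09 0.58]
scene 2 158 [0.62 0.28]
scene 3 75 [0.63 0.35]
scene 4 92 [ 0.35 -0.56]
top 1 161 [0.05 0.75]
top 2 99 [0.22 0.18]
top 3 100 [-0.99  0.59]
top 4 181 [-0.26  0.5 ]
[0.55499855 0.12492071 0.25631495 0.04729563] 2.709839737105039 [[-0.0, 0.4], [-0.0, -0.4], [-0.3, -0.4], [-0.3, -0.8], [-0.3, 0.1], [-0.2, -0.4], [-0.8, 0.2], [0.4, -0.3], [0.0, -0.4]]
```

The refit gives 2.7°, inside the 7° limit, so I hand it in.

```bash
python3 -c "
from plant import bot
s=bot.observe();print(s['time'],s['ft_force'],s['joint_velocities'].round(3));print(bot.job_done())"
```

```text
10.1 [-0.09682898 -0.34244624 -0.41858295] [ 0.022 -0.012  0.021  0.005  0.003  0.004 -0.   ]
the job is handed in; nothing more can be done
None
```

The red spoke is parked about 2.7° from straight up, inside the 7° limit. I handed the job in at 10.1 s; no verdict was reported.

- **How:** with the fingers shut, I pushed three spokes in turn, down and to the left, and nudged the last one about 5 mm further. Then I lifted the hand away and to the left.
- **Angle checks:** the two last measurements differ slightly. The single-camera score gave about 1°, but flat from −1° to 6°. The centroid fit over both cameras gave 2.7°, with residuals under 1 pixel.
- **Forces:** the wrist force read under about 3 N at the end of every move. It was about 0.5 N with the hand clear.
- **Bystanders:** none looked moved in the final top view. I judged this by eye and did not measure it. The arm partly covered the area around the wrench and spool.

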